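Shut and lock the bead box

TASK

The bead box is to be put away. Without picking anything up, run the fingertips lightly along the row of lids so that all six lie flush, and then push the lock bar fully home at the end of the box so that its hooks hold them. Be gentle, leave the box standing about where it is and the things around it alone.

Things in the scene. Friction and masses are not known exactly. Their poses are not given: they have to be found in the camera images.
- bead_box: white box, six compartments in a row under six grey lids, loose, 0.8 kg. Origin: centre of underside; z up, x away from the robot, y along the row to the robot's left. Box proper x -26..26, y -104..104 mm; walls 26 mm high, tops of shut lids 28.5 mm above the worktop. Front (-x) ledge with lock bar: x -42..-26 mm, bar top 31.5 mm above the worktop.
- row_start (a point): point on the first lid's hinge line, mid-width of the box (x = 0), 28.5 mm above the worktop (top of a shut lid): the +y end of the row, 2 mm inside the box's end. Hinge lines of lids 1 to 6: y = 102, 68, 34, 0, -34, -68 mm, 26 mm above the worktop
- row_end (a point): the same at the other (-y) end of the row, 204 mm from row_start, at the free edge of the last lid
- lid_1 (a joint): opening angle (rad) of lid 1, counted from the box's +y end; 0 = shut flush, 1.57 = upright, end stop 2.0. A plate 52 (x) by 32.5 (y) by 2.5 mm, hinged on its +y edge: the -y edge rises and swings over towards +y, so a push towards -y lays it down. The stiff plastic hinge (0.004 N m) keeps the lid wherever it is left
- lid_2 (a joint): opening angle (rad) of lid 2, counted from the box's +y end; 0 = shut flush, 1.57 = upright, end stop 2.0. Size and hinge as for lid 1
- lid_3 (a joint): opening angle (rad) of lid 3, counted from the box's +y end; 0 = shut flush, 1.57 = upright, end stop 2.0. Size and hinge as for lid 1
- lid_4 (a joint): opening angle (rad) of lid 4, counted from the box's +y end; 0 = shut flush, 1.57 = upright, end stop 2.0. Size and hinge as for lid 1
- lid_5 (a joint): opening angle (rad) of lid 5, counted from the box's +y end; 0 = shut flush, 1.57 = upright, end stop 2.0. Size and hinge as for lid 1
- lid_6 (a joint): opening angle (rad) of lid 6, counted from the box's +y end; 0 = shut flush, 1.57 = upright, end stop 2.0. Size and hinge as for lid 1
- lock_bar (a joint): how far (m) the steel lock bar is drawn out at the box's -y end: 0 = home (its hooks over the lid tabs), end stop 0.016. It slides along y against about 1 N of friction and stays where it is left
- push_pad (a point): centre of the outer (-y facing) face of the white push pad on the lock bar's end; the face is 18 mm (x) by 18 mm (z), 13.5 to 31.5 mm above the worktop; box frame: x = -34 mm, y = -109 mm minus the bar's value. With the bar home the 5 mm pad rests against the end of the ledge
- wire_spool: flat spool of clear nylon thread, 50 mm across, 22 mm tall; bystander, loose, within 0.15 m of the box; origin at the centre of its underside
- carton: small yellow carton standing on end, 16 by 48 mm, 62 mm tall; bystander, loose, within 0.15 m of the box; origin at the centre of its underside
- tin: closed round white tin, 42 mm across, 18 mm tall; bystander, loose, within 0.15 m of the box; origin at the centre of its underside
- thread_spool: spool of sewing thread standing upright, 36 mm across, 40 mm tall; bystander, loose, within 0.15 m of the box; origin at the centre of its underside

How it is judged:
On the way, in this order (a step that is already met when the one before it is completed fails the run):
1. all six lids lie shut (within 0.08 rad) while the lock bar is still drawn out (more than 8 mm) (value of joint each of lid_1, lid_2, lid_3, lid_4, lid_5, lid_6 below 0.08 rad and value of joint lock_bar above 0.008 m), for 0.2 s.
2. the lock bar is pushed home (within 3 mm) (value of joint lock_bar below 0.003 m), for 0.2 s.
At the end, for the whole second after the job is handed in: all six lids within 0.08 rad of shut (2.5 mm at the free edge), the lock bar within 3 mm of home, the box at rest flat on the worktop within 60 mm of where it stood (value of joint each of lid_1, lid_2, lid_3, lid_4, lid_5, lid_6 below 0.08 rad and value of joint lock_bar below 0.003 m and distance of bead_box from where it was at the start of the episode below 0.06 m and height (world z) of bead_box below 0.004 m and angle between bead_box's own z axis and vertical below 0.03 rad and linear speed of bead_box below 0.01 m/s); the robot touches nothing.
It fails at once if the box is lifted (15 mm) or tipped (0.15 rad) (height (world z) of bead_box above 0.015 m or angle between bead_box's own z axis and vertical above 0.15 rad).
It fails at once if the box is shoved more than 80 mm (distance of bead_box from where it was at the start of the episode above 0.08 m).
It fails at once if the box is pressed harder than 30 N (contact force between any of the fingers, the arm and bead_box above 30 N).
It fails at once if a bystander is shifted more than 25 mm or lifted (distance of any of wire_spool, carton, tin, thread_spool from where it was at the start of the episode above 0.025 m).
It fails at once if the standing carton or thread spool is tipped (angle between any of carton, thread_spool's own z axis and vertical above 0.5 rad).
It also fails if it takes over 64 s, if anything falls off the work surface, if the arm or the gripper's body presses on something with over 40 N, if the wrist force passes 120 N, or if a joint passes its speed limit or range.

ROBOT

A 7-joint arm with a two-finger parallel gripper is mounted at the origin on a cart in front of the work surface, level with it; the furniture and walls round the work are solid. World frame = base frame: x ahead of the robot, y to its left, z up, the work surface at z = 0. Lengths are in m, angles in rad, forces in N, time in s.
With the tool pointing down it reaches from about 0.4 to 0.85 m from the base axis. Payload 4.4 kg.
Tool frame: the origin (TCP) lies between the finger pads; the fingertips stand 17 mm ahead of it and the grasp point (between the pads) lies 2 mm behind it (env.tips_ahead is the distance from the TCP to the fingertips, in m); z points along the fingers, y is the line along which they close (so a half turn about z gives the same grasp; the last joint's range is limited). The gripper opens to 94 mm and grips with 3 to 60 N. Pads are 16 mm wide; open, the fingers measure 119 mm over their backs; the gripper's body (75 mm by 177 mm) begins 78 mm behind the grasp point.
Start: joints at [-1.318, 0.628, 0.038, 1.517, -0.027, 0.996, -0.02], TCP at [0.204, 0.617, 0.222] pointing down, gripper open.
Joint ranges: [-3.06, 3.06], [-0.37, 2.12], [-1.25, 1.32], [0.18, 2.47], [-1.1, 4.24], [0.23, 1.98], [-2.94, 2.94]. Speed limits (rad/s): [2.57, 2.57, 3.14, 3.14, 3.14, 3.14, 3.14].

INTERFACE

Orientations are given as a rotation vector (axis times angle).
In Python, from plant import env gives the robot as it stands.
- The arm moves only by the shell command python3 -m jog 'ROWS'. ROWS is JSON, a list of rows, each a list of 5 numbers: the opening, from 0 (shut) to 1 (fully open), then the shift along the tool's x, y, z in m, then the turn about the tool's z in degrees. A call has 1 to 20 rows; each row is the pose to reach, as a shift and turn from the pose commanded when the call began, along the tool's axes at that moment; what a row does not reach only later rows make up. A row lasts 1/10 s, in which the tool goes at most 50 mm and 8.59 degrees, less where a joint would pass 70% of its speed; a pose out of reach is approached as far as the arm can. A call with a gripper value outside its range is refused whole. The fingers move at their own pace and stop on an object; the grip force is fixed at half the most. Time passes only in rows, so rows that repeat a pose let the fingers close. It gives the time, the measured TCP pose, the force, the opening and the grip force at its end, in the units of the state.
- env.read_state(): the state, without advancing time (a new reading comes with each control period).
- env.read_camera(name): name is "scene" or "side" or "wrist"; returns a dict with "pixels" (420x560x3 uint8, red, green, blue), "range_z" (420x560 float32, m along the optical axis (not along the pixel's ray), 0 where there is no reading), "fx", "fy", "cx", "cy" (pixels), "k1" (the pictures are not rectified: a ray, as slopes to the right and down, at radius r is drawn at 1 + k1 r^2 times it, then the intrinsics apply), "rvec" (rotation vector, rad) and "tvec" (3), from world to camera coordinates, as OpenCV has them. Camera axes: x right, y down, z forward; pixel columns grow to the right and rows downward; lengths in m; the calibration is good to about 2 mm. A picture is of the moment at which its call begins.
- env.close_job(): hands the job in; it is judged then, once.
The state is a dict: "time_s": time; "joint_pos": joint angles; "joint_vel": joint speeds; "effort": joint torques, N m; "tcp_pos": TCP position; "tool_rot": TCP orientation; "force": force on the tool from outside, world axes, zero at the start; "torque": the same for the moment, N m; "opening": finger opening in m; "grip_force": force on a finger pad.
Only numpy, scipy, OpenCV 4.12 (cv2) and the standard library are available. Lean on these libraries where they do the work, as an engineer would, in place of code of your own. Each camera call takes 0.05 s, during which the arm holds its last target. There are 200 camera calls.

## Working session

There is one attempt and no reset: what is moved stays moved. The work goes in short steps, Python scripts to look and compute and a shell command to move; the robot and the scene stay as the last step left them, time stands still between calls to the robot, and variables do not carry over. Pictures are saved under pics/ and viewed, at most 10 in all, crops included, and the job is handed in when it is done.

```bash
ls; mkdir -p pics; cat > h.py <<'E'
import numpy as np, cv2
from plant import env
def cam(n):
    c=env.read_camera(n); c['R']=cv2.Rodrigues(np.array(c['rvec'],float))[0]; return c
def pts(c):
    h,w=c['range_z'].shape
    K=np.array([[c['fx'],0,c['cx']],[0,c['fy'],c['cy']],[0,0,1.]])
    uv=np.stack(np.meshgrid(np.arange(w),np.arange(h)),-1).reshape(-1,1,2).astype(float)
    n=cv2.undistortPoints(uv,K,np.array([c['k1'],0,0,0.])).reshape(h,w,2)
    z=c['range_z'][...,None].astype(float)
    P=np.concatenate([n*z,z],-1)
    P=(P-np.array(c['tvec']).ravel())@c['R']
    P[c['range_z']==0]=np.nan
    return P
E
python3 - <<'E'
from h import *
a=[]
for n in ['scene','side']:
    c=cam(n); cv2.imwrite(f'pics/{n}0.png',c['pixels'][...,::-1]); np.savez(f'{n}0.npz',P=pts(c),px=c['pixels'])
    print(n,-c['R'].T@np.array(c['tvec']).ravel())
s=env.read_state();print(s['time_s'],s['tcp_pos'],s['tool_rot'],s['force'],env.tips_ahead)
E
```

```text
pics
scene [-0.08742694 -0.56022241  0.4264519 ]
side [0.37612619 0.54921902 0.51551519]
0.1 [0.20353743 0.61674188 0.22167629] [-4.98601205e-01 -3.10153651e+00  2.53402005e-03] [-0.82566539 -0.40612042  0.2247663 ] 0.017
```

View pics/scene0.png

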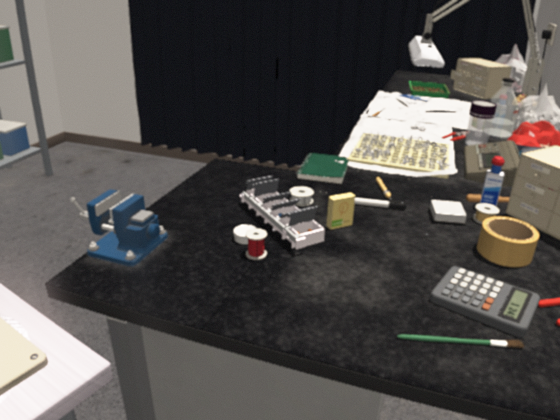

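View pics/side0.png

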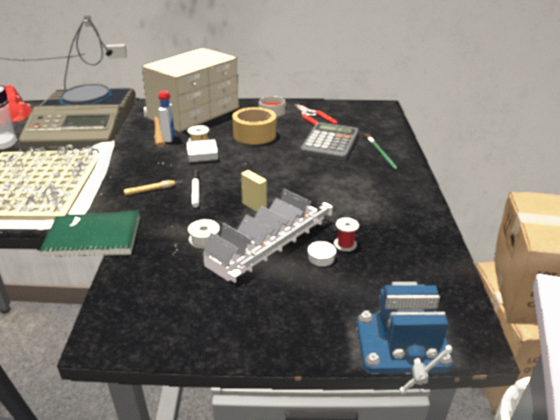

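The scene picture shows the box around (285,215). The carton is at (340,210), the red thread spool at (257,245), the tin at (243,234) and the wire spool at (302,195). In the side picture the box runs from (215,265) to (330,210), with the ledge on the lower right and several lids open. Next I'll measure.

```bash
python3 - <<'E'
from h import *
d=np.load('side0.npz');P=d['P'];s=np.load('scene0.npz')
def q(n,D,l):
    for u,v in l: print(n,(u,v),np.round(D['P'][v,u]*1000,0),D['px'][v,u])
q('side',d,[(215,265),(232,270),(328,210),(332,213),(204,230),(253,188),(345,226),(321,250),(300,240)])
q('scene',s,[(310,240),(300,240),(255,200),(302,192),(340,205),(257,236),(243,230)])
# topdown map, 1px=0.5mm
c0=P[240,270,:2]; print(c0)
pic=[]
for D in (d,s):
    m=np.zeros((400,400,3),np.uint8);h=np.full((400,400),-1.)
    p=D['P'].reshape(-1,3);x=D['px'].reshape(-1,3)
    k=np.isfinite(p[:,0])
    for a,b in zip(p[k],x[k]):
        i=int(200-(a[0]-c0[0])*1000);j=int(200-(a[1]-c0[1])*1000)
        if 1<=i<399 and 1<=j<399 and a[2]>h[i,j] and a[2]>.006:
            h[i-1:i+1,j-1:j+1]=a[2]; m[i-1:i+1,j-1:j+1]=b[::-1]
    pic.append(m)
cv2.imwrite('pics/top.png',np.hstack(pic))
sd=d['px'][170:300,180:370,::-1];sc=s['px'][165:270,220:370,::-1]
cv2.imwrite('pics/crop.png',np.hstack([cv2.resize(sd,(400,300),interpolation=2),cv2.resize(sc,(400,300),interpolation=2)]))
E
```

```text
side (215, 265) [628. -24.  17.] [189 178 174]
side (232, 270) [599. -17.  20.] [239 230 226]
side (328, 210) [ 496. -203.   26.] [138 134 127]
side (332, 213) [ 494. -236.   -0.] [114 106 102]
side (204, 230) [ 681. -109.   12.] [233 228 210]
side (253, 188) [ 628. -207.   44.] [162 149 105]
side (345, 226) [ 458. -143.   41.] [255 255 251]
side (321, 250) [ 486. -104.   17.] [255 255 254]
side (300, 240) [ 528. -142.    0.] [24 23 22]
scene (310, 240) [ 535. -210.    9.] [161 150 146]
scene (300, 240) [ 496. -213.   29.] [213 198 194]
scene (255, 200) [584. -52.  21.] [195 187 181]
scene (302, 192) [684. -99.  16.] [180 174 159]
scene (340, 205) [ 621. -219.   46.] [142 119  69]
scene (257, 236) [ 449. -159.   39.] [247 244 237]
scene (243, 230) [ 482. -103.   17.] [251 249 246]
[ 0.5649992 -0.0956544]
```

View pics/top.png

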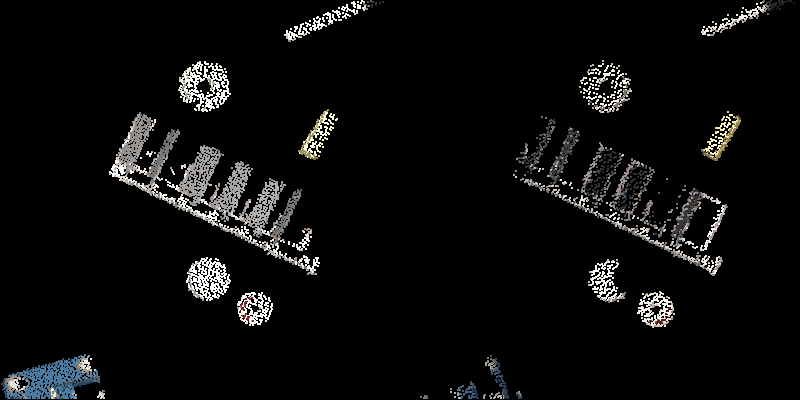

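View pics/crop.png

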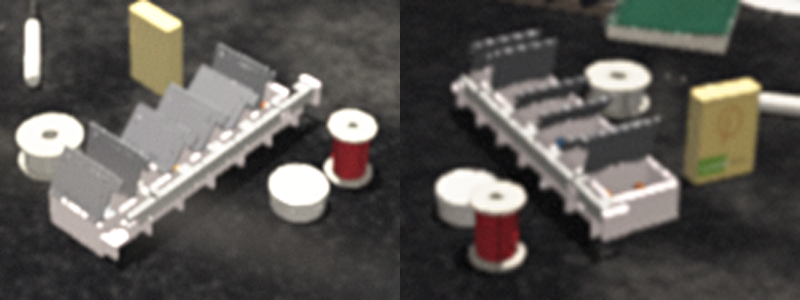

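The top-down maps show the box row turned about -25°, with all six lids upright or half open. They also show the tin, thread spool, carton and wire spool positions, all clear of the box ends. Next I'll fit the box pose.

```bash
cat > fit.py <<'E'
from h import *
from scipy.optimize import minimize
from scipy.spatial import cKDTree
def load(names):
    return np.vstack([np.load(n)['P'].reshape(-1,3) for n in names])
if __name__=='__main__':
    for names in (['side0.npz'],['scene0.npz'],['side0.npz','scene0.npz']):
        p=load(names);p=p[np.isfinite(p[:,0])]
        c=np.array([.55,-.1]);yaw=-.445
        for it in range(6):
            R=np.array([[np.cos(yaw),-np.sin(yaw)],[np.sin(yaw),np.cos(yaw)]])
            b=(p[:,:2]-c)@R
            k=(p[:,2]>.026)&(p[:,2]<.035)&(abs(b[:,1])<.125)&(b[:,0]<(-.02 if it else .03))&(b[:,0]>-.06)
            if it==0: 
                k&=b[:,0]<np.percentile(b[k,0],30)+.015
            xm=np.median(b[k,0]); kk=k&(abs(b[:,0]-xm)<.012)
            a=np.polyfit(b[kk,1],b[kk,0],1)
            yaw-=a[0]; 
            c=c+R@np.array([xm+.034,0])
        R=np.array([[np.cos(yaw),-np.sin(yaw)],[np.sin(yaw),np.cos(yaw)]])
        b=(p[:,:2]-c)@R
        k=(p[:,2]>.008)&(p[:,2]<.036)&(abs(b[:,1])<.14)&(abs(b[:,0])<.055)
        print(names,'yaw',np.degrees(yaw),'c',c,kk.sum())
        print(' x pct',np.percentile(b[k,0]*1e3,[.5,2,98,99.5]),'bar y',np.percentile(b[kk,1]*1e3,[0,1,99,100]),'z',np.median(p[kk,2]))
        kw=k&(b[:,0]>-.024)&(b[:,0]<.024)
        print(' wall y',np.percentile(b[kw,1]*1e3,[0,1,99,100]))
    v=p[(p[:,0]>.3)&(p[:,0]<.5)&(p[:,1]>-.05)&(p[:,1]<.2)];print('vise top',v[:,2].max())
E
python3 fit.py
```

```text
['side0.npz'] yaw -25.685353734117964 c [ 0.57863345 -0.11365466] 604
 x pct [-37.90547387 -36.75246418  27.22157864  30.90132029] bar y [-124.86806328 -122.66383706   87.88226407   91.49284678] z 0.031027950208896288
 wall y [-121.73169444 -103.94685531  102.97417912  104.09532674]
['scene0.npz'] yaw -25.58128609564766 c [ 0.57869855 -0.11368648] 325
 x pct [-38.11184065 -36.78520423  29.4541508   30.41680727] bar y [-124.87359368 -124.56438578   84.39252378   89.79899095] z 0.030298772230256045
 wall y [-126.44148441 -124.4801893    99.42352909  102.5282981 ]
['side0.npz', 'scene0.npz'] yaw -25.63406732516559 c [ 0.57867443 -0.11367478] 929
 x pct [-38.03001697 -36.80085344  28.89676807  30.51734817] bar y [-124.90290373 -124.05555312   87.86187967   91.52510352] z 0.03062996568778212
 wall y [-126.46225037 -108.17062508  102.75193989  104.08765449]
vise top 0.08719958284457137
```

```bash
cat > go.py <<'E'
from h import *
import sys
C=np.array([.5822,-.1154]);Y=np.radians(-25.63)
X=np.array([np.cos(Y),np.sin(Y)]);YB=np.array([-np.sin(Y),np.cos(Y)])
s=env.read_state();t=np.array(s['tcp_pos']);R=cv2.Rodrigues(np.array(s['tool_rot'],float))[0]
d=t[:2]-C
print('t',round(s['time_s'],2),'tip in box mm',np.round([d@X*1e3,d@YB*1e3,(t[2]-.017)*1e3],1),'F',np.round(s['force'],1),'open',s['opening'],
 'turn',round(float(np.degrees(np.arctan2(R[1,1],R[0,1])-np.arctan2(YB[1],YB[0]))),2),'zax',np.round(R[:,2],3))
a=list(map(float,sys.argv[1:]))
for x,y,z in zip(a[::3],a[1::3],a[2::3]):
    w=np.r_[C+X*x/1e3+YB*y/1e3,z/1e3+.017]
    print((x,y,z),'shift',np.round(R.T@(w-t),4))
E
python3 go.py 0 150 150 0 150 29
```

```text
t 0.1 tip in box mm [-658.1  496.3  204.7] F [-0.8 -0.4  0.2] open 0.09412539740199598 turn 7.36 zax [-0.    -0.002 -1.   ]
(0.0, 150.0, 150.0) shift [-0.6083 -0.4277  0.0554]
(0.0, 150.0, 29.0) shift [-0.6083 -0.4275  0.1764]
```

```bash
python3 -m jog '[[0,-0.03,-0.021,0,0],[0,-0.06,-0.042,0.003,1],[0,-0.1,-0.07,0.006,2],[0,-0.14,-0.098,0.01,3],[0,-0.18,-0.126,0.014,4],[0,-0.22,-0.154,0.018,5],[0,-0.26,-0.182,0.022,6],[0,-0.3,-0.21,0.026,7],[0,-0.34,-0.238,0.03,7.4],[0,-0.38,-0.266,0.034,7.4],[0,-0.42,-0.294,0.038,7.4],[0,-0.46,-0.322,0.042,7.4],[0,-0.5,-0.35,0.046,7.4],[0,-0.54,-0.378,0.05,7.4],[0,-0.57,-0.4,0.053,7.4],[0,-0.595,-0.417,0.055,7.4],[0,-0.608,-0.428,0.055,7.4],[0,-0.608,-0.428,0.055,7.4],[0,-0.608,-0.428,0.055,7.4]]'; python3 go.py 0 150 31 0 120 31
```

```text
time_s: 2.0
tcp_pos: [0.646, 0.0219, 0.1672]
tool_rot: [-0.696, -3.062, -0.002]
force: [0.3, 0.7, 0.0]
opening: 0.0003
grip_force: 0.0
t 2.0 tip in box mm [ -1.8 151.4 150.2] F [0.3 0.7 0. ] open 0.00030074895669120823 turn 0.02 zax [-0.001  0.001 -1.   ]
(0.0, 150.0, 31.0) shift [-0.0021 -0.0015  0.1192]
(0.0, 120.0, 31.0) shift [-0.002  -0.0315  0.1192]
```

```bash
python3 -m jog '[[0,-0.002,0,0.03,0],[0,-0.002,0,0.06,0],[0,-0.002,0,0.09,0],[0,-0.002,0,0.11,0],[0,-0.002,0,0.1195,0],[0,-0.002,0,0.1195,0],[0,-0.002,-0.012,0.1195,0],[0,-0.002,-0.024,0.1195,0],[0,-0.002,-0.036,0.1195,0],[0,-0.002,-0.048,0.1195,0],[0,-0.002,-0.06,0.1195,0],[0,-0.002,-0.07,0.1195,0],[0,-0.002,-0.08,0.1195,0],[0,-0.002,-0.08,0.1195,0]]'; python3 go.py 0 0 30 0 -115 30
```

```text
time_s: 3.4
tcp_pos: [0.6132, -0.055, 0.048]
tool_rot: [-0.701, -3.062, 0.002]
force: [-0.7, 0.0, -0.6]
opening: -0.0
grip_force: 0.1
t 3.4 tip in box mm [ 1.8 67.8 31. ] F [-0.7  0.  -0.6] open -3.270421658895168e-05 turn -0.17 zax [-0.001 -0.001 -1.   ]
(0.0, 0.0, 30.0) shift [ 0.0016 -0.0678  0.0011]
(0.0, -115.0, 30.0) shift [ 0.0013 -0.1828  0.0012]
```

```bash
python3 -m jog '[[0,0.001,-0.01,0.001,0],[0,0.001,-0.02,0.001,0],[0,0.001,-0.03,0.001,0],[0,0.001,-0.04,0.001,0],[0,0.001,-0.05,0.001,0],[0,0.001,-0.06,0.001,0],[0,0.001,-0.07,0.001,0],[0,0.001,-0.08,0.001,0],[0,0.001,-0.09,0.001,0],[0,0.001,-0.1,0.001,0],[0,0.001,-0.11,0.001,0],[0,0.001,-0.12,0.001,0],[0,0.001,-0.13,0.001,0],[0,0.001,-0.14,0.001,0],[0,0.001,-0.15,0.001,0],[0,0.001,-0.16,0.001,0],[0,0.001,-0.17,0.001,0],[0,0.001,-0.18,0.001,0],[0,0.001,-0.185,0.001,0],[0,0.001,-0.185,0.001,0]]'; python3 go.py
python3 - <<'E'
from h import *
o=[]
for n in ['side','scene']:
    c=cam(n);np.savez(f'{n}1.npz',P=pts(c),px=c['pixels']);o.append(c['pixels'])
cv2.imwrite('pics/crop1.png',np.hstack([cv2.resize(o[0][170:300,180:370,::-1],(400,300),interpolation=2),cv2.resize(o[1][165:270,220:370,::-1],(400,300),interpolation=2)]))
from go import C,X,YB
p=np.vstack([np.load(f'{n}1.npz')['P'].reshape(-1,3) for n in('side','scene')]);p=p[np.isfinite(p[:,0])]
b=np.c_[(p[:,:2]-C)@X,(p[:,:2]-C)@YB,p[:,2]]*1e3
for i in range(6):
    h=102-34*i
    k=(abs(b[:,0])<22)&(b[:,1]<h-4)&(b[:,1]>h-30)&(b[:,2]>15)&(b[:,2]<70)
    q=b[k]; a=np.polyfit(h-q[:,1],q[:,2],1) if k.sum()>10 else None
    print(i+1,k.sum(),np.round(np.percentile(q[:,2],[5,50,95]),1),a)
E
```

```text
time_s: 5.4
tcp_pos: [0.5323, -0.2203, 0.0468]
tool_rot: [-0.7, -3.062, 0.001]
force: [-0.1, -0.2, -0.2]
opening: 0.0005
grip_force: 0.0
t 5.4 tip in box mm [   0.4 -116.1   29.8] F [-0.1 -0.2 -0.2] open 0.0004888374400176976 turn -0.14 zax [-0.001 -0.    -1.   ]
t 5.5 tip in box mm [   0.5 -114.4   29.9] F [ 0.4 -0.2 -0.2] open 0.00011227492983452078 turn -0.03 zax [ 0.  0. -1.]
1 447 [27.6 29.3 30.9] [ 0.057524   28.33795066]
2 419 [27.9 29.6 31.2] [ 0.06225979 28.48326889]
3 413 [27.4 28.8 30.4] [1.02493325e-02 2.86922889e+01]
4 412 [27.6 29.3 30.9] [ 0.03539017 28.68938567]
5 405 [28.  29.7 31.5] [ 0.06280378 28.64581475]
6 343 [27.7 29.2 30.9] [ 0.0470708  28.44832922]
```

View pics/crop1.png

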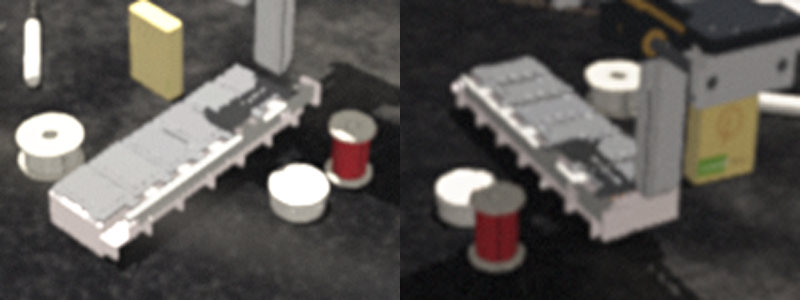

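All six lids are down, within about 0.01–0.06 rad, and the surroundings are untouched. A second pass slightly lower will give more margin.

```bash
python3 -m jog '[[0,0,0,-0.012,0],[0,0,0.02,-0.015,0],[0,0,0.05,-0.015,0],[0,0,0.08,-0.015,0],[0,0,0.11,-0.015,0],[0,0,0.14,-0.015,0],[0,0,0.17,-0.015,0],[0,0,0.19,-0.015,0],[0,0,0.2,-0.015,0],[0,0,0.2,-0.006,0],[0,0,0.2,-0.002,0],[0,0,0.2,0.0003,0],[0,0,0.2,0.001,0],[0,0,0.2,0.0015,0],[0,0,0.2,0.0015,0]]'; python3 go.py 0 85 28.2 0 -115 28.2
```

```text
time_s: 7.0
tcp_pos: [0.6186, -0.0406, 0.0457]
tool_rot: [-0.7, -3.061, 0.002]
force: [-1.9, -1.5, 3.3]
opening: 0.0005
grip_force: 1.9
t 7.0 tip in box mm [ 0.5 83.2 28.7] F [-1.9 -1.5  3.3] open 0.0004760527955852334 turn -0.14 zax [-0.002 -0.001 -1.   ]
(0.0, 85.0, 28.2) shift [0.0005 0.0018 0.0005]
(0.0, -115.0, 28.2) shift [ 0.     -0.1982  0.0009]
```

```bash
python3 -m jog '[[0,0,-0.01,0,0],[0,0,-0.02,0,0],[0,0,-0.03,0,0],[0,0,-0.04,0,0],[0,0,-0.05,0,0],[0,0,-0.06,0,0],[0,0,-0.07,0,0],[0,0,-0.08,0,0],[0,0,-0.09,0,0],[0,0,-0.1,0,0]]'; python3 go.py; python3 -m jog '[[0,0,-0.01,0,0],[0,0,-0.02,0,0],[0,0,-0.03,0,0],[0,0,-0.04,0,0],[0,0,-0.05,0,0],[0,0,-0.06,0,0],[0,0,-0.07,0,0],[0,0,-0.075,0,0],[0,0,-0.075,0,0],[0,0,-0.075,-0.02,0],[0,0,-0.12,-0.03,0],[0,0,-0.14,-0.03,0],[0,0,-0.14,-0.03,0]]'
cat > look.py <<'E'
from h import *
import sys
t=sys.argv[1];o=[];b=[]
from go import C,X,YB
for n in ['side','scene']:
    c=cam(n);P=pts(c);np.savez(f'{n}{t}.npz',P=P,px=c['pixels']);o.append(c['pixels'])
    p=P.reshape(-1,3);p=p[np.isfinite(p[:,0])];b.append(np.c_[(p[:,:2]-C)@X,(p[:,:2]-C)@YB,p[:,2]]*1e3)
cv2.imwrite(f'pics/crop{t}.png',np.hstack([cv2.resize(o[0][170:300,180:370,::-1],(400,300),interpolation=2),cv2.resize(o[1][165:270,220:370,::-1],(400,300),interpolation=2)]))
for nm,q in zip(['side','scene'],b):
    k=(q[:,2]>27)&(q[:,2]<35)&(abs(q[:,0]+36)<9)&(abs(q[:,1])<140);print(nm,'bar y',np.percentile(q[k,1],[0,2,98,100]),'x med',np.median(q[k,0]))
    w=(q[:,2]>8)&(q[:,2]<32)&(abs(q[:,0])<20)&(abs(q[:,1])<140);print('  box y',np.percentile(q[w,1],[0,1,99,100]))
b=np.vstack(b)
for i in range(6):
    h=102-34*i
    k=(abs(b[:,0])<20)&(b[:,1]<h-4)&(b[:,1]>h-30)&(b[:,2]>15)&(b[:,2]<70)
    q=b[k];print(i+1,k.sum(),np.round(np.percentile(q[:,2],[5,50,95]),1),np.round(np.polyfit(h-q[:,1],q[:,2],1),3))
E
python3 look.py 2; python3 go.py -34 -160 30
```

```text
time_s: 8.0
tcp_pos: [0.5766, -0.1291, 0.0458]
tool_rot: [0.697, 3.062, 0.001]
force: [1.2, 3.7, 6.2]
opening: 0.0003
grip_force: 2.8
t 8.0 tip in box mm [  0.8 -14.8  28.8] F [1.2 3.7 6.2] open 0.00025762271662635466 turn -0.02 zax [ 0.001  0.001 -1.   ]
time_s: 9.3
tcp_pos: [0.5114, -0.2604, 0.075]
tool_rot: [-0.708, -3.057, 0.006]
force: [1.0, -1.2, 0.2]
opening: 0.0003
grip_force: 0.0
t 9.3 tip in box mm [  -1.1 -161.4   58. ] F [ 1.  -1.2  0.2] open 0.0002565430640375034 turn -0.44 zax [-0.004 -0.003 -1.   ]
side bar y [-125.33414632 -121.8268497    85.24755217   89.82122124] x med -37.57628748344762
  box y [-104.59605124 -100.18021797  102.89308714  103.86366842]
scene bar y [-126.30681248 -124.96755283   80.90966153   87.24412214] x med -37.603610082241886
  box y [-108.45064149 -107.39251763   96.06809147  102.20757217]
1 404 [27.5 28.8 30.3] [2.0000e-02 2.8473e+01]
2 387 [27.2 28.8 30.5] [1.300e-02 2.859e+01]
3 381 [27.2 28.8 30.3] [1.6000e-02 2.8535e+01]
4 370 [27.5 28.9 30.5] [1.3000e-02 2.8724e+01]
5 366 [27.4 28.8 30.5] [1.0000e-02 2.8678e+01]
6 377 [27.3 28.9 30.8] [1.3000e-02 2.8734e+01]
t 9.4 tip in box mm [  -0.8 -155.9   57.7] F [ 0.3  0.2 -0.8] open 0.0006667140852656009 turn -0.14 zax [-0.003  0.001 -1.   ]
(-34.0, -160.0, 30.0) shift [ 0.0331 -0.0042  0.0278]
```

```bash
python3 -m jog '[[0,0.015,-0.004,0,0],[0,0.033,-0.004,0,0],[0,0.033,-0.004,0.015,0],[0,0.033,-0.004,0.03,0],[0,0.033,-0.004,0.041,0],[0,0.033,-0.004,0.041,0],[0,0.033,0.004,0.041,0],[0,0.033,0.012,0.041,0],[0,0.033,0.016,0.041,0],[0,0.033,0.02,0.041,0],[0,0.033,0.022,0.041,0],[0,0.033,0.024,0.041,0],[0,0.033,0.026,0.041,0],[0,0.033,0.026,0.041,0]]'; python3 go.py -34 -121.5 17
```

```text
time_s: 10.8
tcp_pos: [0.4974, -0.2172, 0.0345]
tool_rot: [0.698, 3.063, 0.0]
force: [-0.2, -0.2, 0.4]
opening: 0.0005
grip_force: 0.0
t 10.8 tip in box mm [ -32.4 -128.5   17.5] F [-0.2 -0.2  0.4] open 0.0004545448011108149 turn -0.03 zax [ 0.  0. -1.]
(-34.0, -121.5, 17.0) shift [0.0016 0.007  0.0005]
```

```bash
for i in 1; do python3 -m jog '[[0,0.001,0.002,0,0],[0,0.001,0.004,0,0],[0,0.001,0.004,0,0]]'; python3 go.py;python3 -m jog '[[0,0,0.002,0,0],[0,0,0.004,0,0],[0,0,0.004,0,0]]'; python3 go.py; done; python3 look.py 3
```

```text
time_s: 11.1
tcp_pos: [0.4981, -0.2129, 0.0344]
tool_rot: [-0.697, -3.063, -0.0]
force: [-0.6, -1.0, -0.3]
opening: -0.0001
grip_force: 0.0
t 11.1 tip in box mm [ -33.6 -124.3   17.4] F [-0.6 -1.  -0.3] open -6.577859885082131e-05 turn -0.02 zax [-0.  0. -1.]
time_s: 11.4
tcp_pos: [0.4988, -0.2105, 0.0344]
tool_rot: [-0.699, -3.061, 0.002]
force: [-2.2, -2.7, -0.1]
opening: 0.0002
grip_force: 2.1
t 11.4 tip in box mm [ -34.1 -121.8   17.4] F [-2.2 -2.7 -0.1] open 0.00019883366908955745 turn -0.08 zax [-0.002 -0.001 -1.   ]
t 11.4 tip in box mm [ -34.1 -121.8   17.4] F [-2.2 -2.7 -0.1] open 0.00019883366908955745 turn -0.08 zax [-0.002 -0.001 -1.   ]
side bar y [-135.06952653 -125.68694466   99.80889539  103.58128213] x med -37.769132906290906
  box y [-103.09695469  -99.42294404  103.19715376  104.05884248]
scene bar y [-136.82943978 -135.81843414   91.88960628  100.77719197] x med -37.98667393156967
  box y [-108.38563309 -107.27186339   97.78820958  103.89259316]
1 397 [27.3 28.7 30.2] [3.0000e-03 2.8688e+01]
2 398 [27.3 28.8 30.3] [6.0000e-03 2.8669e+01]
3 379 [27.5 28.7 30.3] [3.0000e-03 2.8795e+01]
4 357 [27.4 28.8 30.6] [4.0000e-03 2.8832e+01]
5 273 [27.5 29.1 30.7] [1.3000e-02 2.8922e+01]
6 235 [27.9 29.2 30.5] [2.0000e-03 2.9149e+01]
```

View pics/crop3.png

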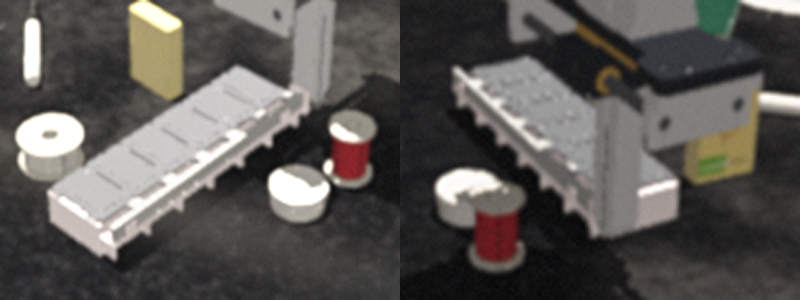

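The bar is nearly home and the push force has risen to 3.5 N. A little more push will make sure it seats.

```bash
python3 -m jog '[[0,0,0.002,0,0],[0,0,0.003,0,0],[0,0,0.004,0,0],[0,0,0.005,0,0],[0,0,0.005,0,0]]'; python3 go.py;python3 -m jog '[[0,0,-0.005,0,0],[0,0,-0.02,0,0],[0,0,-0.035,0,0],[0,0,-0.035,-0.02,0],[0,0,-0.035,-0.06,0],[0,0,-0.055,-0.1,0],[0,0,-0.075,-0.12,0],[0,0,-0.075,-0.12,0],[0,0,-0.075,-0.12,0]]'; python3 look.py 4
```

```text
time_s: 12.0
tcp_pos: [0.5006, -0.206, 0.0344]
tool_rot: [-0.699, -3.061, 0.002]
force: [-4.0, -4.5, 2.1]
opening: 0.0004
grip_force: 2.7
t 12.0 tip in box mm [ -34.3 -117.    17.4] F [-4.  -4.5  2.1] open 0.00040602067189887616 turn -0.09 zax [-0.002 -0.001 -1.   ]
time_s: 12.9
tcp_pos: [0.4701, -0.272, 0.1545]
tool_rot: [0.697, 3.062, 0.002]
force: [-0.1, 0.4, -0.4]
opening: 0.0004
grip_force: 0.0
t 12.9 tip in box mm [ -33.4 -189.7  137.5] F [-0.1  0.4 -0.4] open 0.00037982874427630863 turn -0.03 zax [ 0.001  0.001 -1.   ]
side bar y [-107.14553248 -102.12905573  103.80636072  108.11233593] x med -36.20522325753289
  box y [-100.34028217  -95.09057603  107.71921012  108.55603804]
scene bar y [-107.6075142  -105.57859025   97.55136329  104.79383569] x med -36.31944453465678
  box y [-104.42446316 -102.77460608  101.71958907  105.39806803]
1 401 [27.2 28.7 30.2] [-7.0000e-03  2.8714e+01]
2 390 [27.4 28.7 30.5] [-1.4000e-02  2.9016e+01]
3 382 [27.2 28.9 30.3] [-2.1000e-02  2.9172e+01]
4 372 [27.3 28.8 30.5] [-2.1000e-02  2.9192e+01]
5 379 [27.4 28.8 30.6] [-1.6000e-02  2.9126e+01]
6 386 [27.  28.7 30.4] [-0.038 29.392]
```

View pics/crop4.png

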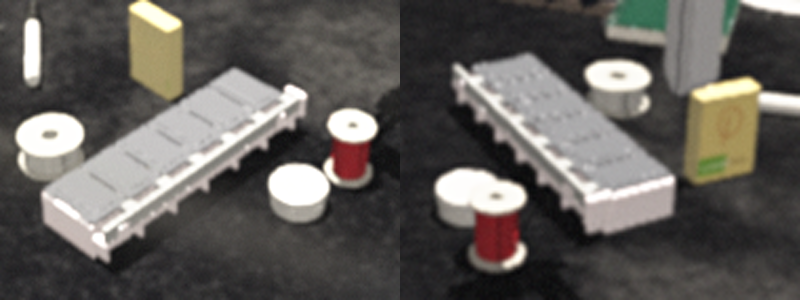

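Lids are flush and the bar looks home. I'll check the gap between pad face and box end with plane measurements before handing in.

```bash
python3 - <<'E'
from h import *
from go import C,X,YB
for t in '024':
    P=np.load(f'scene{t}.npz')['P'].reshape(-1,3);P=P[np.isfinite(P[:,0])]
    b=np.c_[(P[:,:2]-C)@X,(P[:,:2]-C)@YB,P[:,2]]*1e3
    w=b[(abs(b[:,0])<18)&(b[:,1]<-92)&(b[:,1]>-118)&(b[:,2]>6)&(b[:,2]<22)]
    f=b[(abs(b[:,0]+34)<7)&(b[:,1]<-92)&(b[:,1]>-130)&(b[:,2]>16)&(b[:,2]<29)]
    a=np.polyfit(w[:,0],w[:,1],1)
    print(t,len(w),'wall',np.median(w[:,1]),a,'at x-34:',np.polyval(a,-34),'pad',len(f),np.median(f[:,1]),np.percentile(f[:,1],[10,90]))
c=cam('scene')['pixels'][200:260,270:350,::-1]
cv2.imwrite('pics/pad.png',np.hstack([cv2.resize(c,(400,300),interpolation=2),cv2.resize(cam('side')['pixels'][190:250,280:360,::-1],(400,300),interpolation=2)]))
E
```

```text
t 13.0 tip in box mm [ -34.3 -188.9  136.3] F [0.5 0.7 0.7] open 0.0003335514087972809 turn 0.06 zax [-0.001  0.002 -1.   ]
0 119 wall -106.1299837969931 [-1.75867882e-02 -1.06173105e+02] at x-34: -105.57515421219918 pad 97 -123.21521233843511 [-125.54568666  -97.78006702]
2 118 wall -105.9923910704735 [-1.04055365e-02 -1.05962974e+02] at x-34: -105.60918609592446 pad 104 -114.25204670888877 [-126.06877823  -96.60963464]
4 138 wall -101.09473173975857 [-1.55381536e-02 -1.01096671e+02] at x-34: -100.5683736145027 pad 58 -105.36231309886566 [-106.69629905  -95.3006222 ]
```

View pics/pad.png

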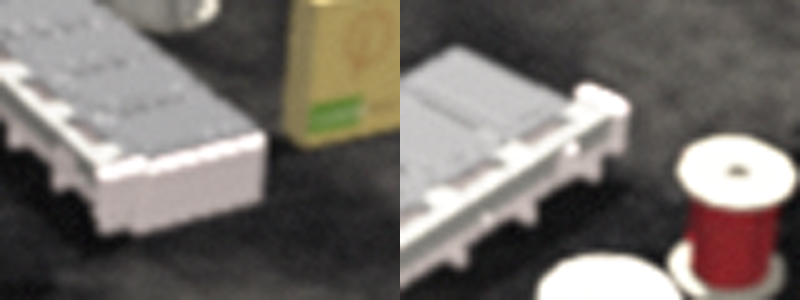

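The pad face sits 5 mm proud of the box end, as it should with the bar home, and the box moved only about 5 mm.

```bash
python3 -c "
from plant import env
print(env.close_job())"
```

```text
the job is handed in; nothing more can be done
None
```

The job is handed in with all six lids flush and the lock bar home; the box shifted about 5 mm, no bystander was seen to move, and the hand-in returned no verdict.

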